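# Open the hallway window's top vent from the control boxes

## Task

Open the top vent of the hall window: on the box with the dial, turn the dial to position 5, which is five clicks clockwise from its anticlockwise stop (it now stands somewhere below that). Then, on the other box, tilt the spring-centred stick well over, up the slope towards the box's high back edge (the window side), hold it there for about three seconds, and let go so that it springs upright. Do not push the stick well over any other way or while the dial is at a wrong position, and leave the things lying around on the shelf where they are.

Things in the scene. Friction and masses are not known exactly. Their poses are not given: they have to be found in the camera images.
- selector: White wedge box with the dial, fixed, 130 mm deep (x), 120 wide (y), 22 high in front, 97 behind. Flat top face sloping 30 degrees, rising towards its +x (back); its centre is 59.5 mm straight above the origin (underside centre). Low front (-x) faces away from the robot within 20 degrees; left or right. 9 raised ticks round the dial grow longer clockwise, position 0 to 8. Normal leans to the box's -x.
- dial_grip (a point): Point on the dial's axis, 27 mm out from the sloping face's centre along its normal. Black bar knob that turns about the face normal: flat-sided bar 14 mm thick, 51 mm long, from 4 to 38 mm above the face, one end pointed (the pointer, 28 mm from the axis), on a disc of 48 mm diameter, 4 mm thick.
- dial (a joint): Dial angle, rad: 0 at its anticlockwise stop, growing clockwise (looking at the face) to 2.80 at the other stop. A detent clicks every 0.35, so position 5 is 1.75; let go, it snaps to the nearest detent (it may start up to 0.06 off one). Looking at the face, the pointer stands 1.40 minus this value anticlockwise of straight up the slope. Turning takes up to about 0.1 N m.
- stick_box: A second wedge-shaped box, same shape, size and axes as the dial's box and fixed to the shelf, that carries the stick; it stands on the other side.
- stick_cap (a point): Centre of the black stick's cap, 60 mm from its pivot, which is the centre of the sloping face; at rest the stick is square to the face. Cap 24 mm in diameter, from 44 to 73 mm along the stick, straight-sided from 56 to 68 mm; below it a 10 mm steel shaft and a soft gaiter (20 mm high, not felt).
- stick_fore (a joint): Tilt of the stick up the slope, towards the box's high back edge, rad: 0 at rest, positive up the slope, stops at -0.42 and 0.42. Well over means 0.30 or more. Spring-centred, 0.7 N m/rad (about 4 N at the cap when well over); returns to 0 when let go.
- stick_side (a joint): Tilt of the stick sideways, rad: 0 at rest, positive towards the box's +y (left), stops at -0.42 and 0.42, same spring.
- whistle_center (a point): Centre of a loose orange plastic whistle, about 50 x 18 x 22 mm, lying at the right. Not to be moved.
- bell_center (a point): Centre (20 mm up) of a loose chrome bicycle bell, a dome 58 mm across and 42 mm high, beyond the boxes. Not to be moved.
- dish_center (a point): Centre (15 mm up) of a loose blue ceramic dish, 100 mm across and 30 mm high, beyond the boxes. Not to be moved.
- bamboo_center (a point): Centre (30 mm up) of a loose bamboo box with a sliding lid, 100 x 160 x 67 mm, at the left. Not to be moved.
Mind the look-alikes: they are no part of the job. Leave any blue or turquoise look-alike of the stick_box alone.

How it is judged:
On the way, in this order (a step that is already met when the one before it is completed fails the run):
1. the dial rests at position 5 (1.65 to 1.85 rad) (value of joint dial between 1.65 and 1.85 rad and value of joint stick_fore below 0.15 rad), for 0.3 s.
2. the stick is held tilted up the slope by 0.30 rad or more, less than 0.25 rad to either side, for 2 s, with the dial at position 5 (value of joint dial between 1.65 and 1.85 rad and value of joint stick_fore above 0.3 rad and value of joint stick_side between -0.25 and 0.25 rad), for 2 s.
At the end, for the whole second after the job is handed in: The dial rests at position 5 (1.75 rad, within 0.10), the stick is released and upright again (within 0.08 rad both ways), and the whistle, bell, dish and bamboo box are within 25 mm of where they were (value of joint dial between 1.65 and 1.85 rad and velocity of joint dial between -0.1 and 0.1 rad/s and value of joint stick_fore between -0.08 and 0.08 rad and value of joint stick_side between -0.08 and 0.08 rad and distance of each of whistle_center, bell_center, dish_center, bamboo_center from where it was at the start of the episode below 0.025 m); the robot touches nothing.
It fails at once if the stick is pushed over sideways (0.25 rad or more) (value of joint stick_side above 0.25 rad or value of joint stick_side below -0.25 rad).
It fails at once if the stick is pushed down the slope (0.25 rad or more) (value of joint stick_fore below -0.25 rad).
It fails at once if the stick is pushed well over (0.30 rad) while the dial is not at position 5 (value of joint stick_fore above 0.3 rad and not (value of joint dial between 1.65 and 1.85 rad)).
It fails at once if the whistle, bell, dish or bamboo box is moved by more than 25 mm (distance of any of whistle_center, bell_center, dish_center, bamboo_center from where it was at the start of the episode above 0.025 m).
It also fails if it takes over 64 s, if anything falls off the work surface, if the arm or the gripper's body presses on something with over 40 N, if the wrist force passes 120 N, or if a joint passes its speed limit or range.

## Robot

A 7-joint arm with a two-finger parallel gripper is mounted at the origin on the work surface. World frame = base frame: x ahead of the robot, y to its left, z up, the work surface at z = 0. Lengths are in m, angles in rad, forces in N, time in s.
With the tool pointing down it reaches from about 0.425 to 0.95 m from the base axis. Payload 4.7 kg.
Tool frame: the origin (TCP) lies between the finger pads; the fingertips stand 25 mm ahead of it and the grasp point (between the pads) lies 6 mm ahead of it; z points along the fingers, y is the line along which they close (so a half turn about z gives the same grasp; the last joint's range is limited). The gripper opens to 85 mm and grips with 20 to 120 N. Pads are 22 mm wide; open, the fingers measure 114 mm over their backs; the gripper's body (76 mm by 85 mm) begins 54 mm behind the grasp point. The pads swing forward as they close: fully open they stand 13 mm farther back than shut.
Start: joints at [1.254, 0.469, -0.049, 1.532, 0.024, 1.141, -0.082], TCP at [0.192, -0.647, 0.256] pointing down, gripper open.
Joint ranges: [-2.59, 2.59], [-0.33, 1.99], [-1.39, 1.29], [0.1, 2.45], [-1.04, 4.18], [0.21, 1.99], [-2.66, 2.66]. Speed limits (rad/s): [2.57, 2.57, 3.14, 3.14, 3.14, 3.14, 3.14].

## Interface

Orientations are given as a 3x3 rotation matrix whose columns are the frame's x, y, z axes.
In Python, from rig import * gives the robot as it stands. Calls block until the motion is done:
- movep(position, orientation): joint-space move of the TCP to a pose.
- move_l(position, attitude=None, feed=0.15, until_force=None): straight line of the TCP; attitude=None keeps the orientation; feed is the mean speed in m/s. With until_force (N) it stops when the force on the tool has changed by that much, and returns True; else False.
- move_joints(angles): joint-space move.
- command_gripper(opening, newtons=None): finger opening in m; newtons is the grip in N (None keeps the last); returns when the fingers have stopped.
- sleep(seconds).
- inverse_kinematics(position, orientation): joint angles nearest the present ones, or None.
- sense(): the state.
- camera(name): name is "scene" or "top" or "wrist"; returns (picture, depth): 480x640x3 uint8, red, green, blue; 480x640 float32, m along the optical axis (not along the pixel's ray), 0 where there is no reading.
- camera_params(name): a dict with "K" (3x3 intrinsics, pixels), "position" and "rotation" of the camera in the world; the wrist camera has in their place "tool_from_camera" (4x4, takes a point from camera to tool coordinates, whose origin is the TCP and whose axes are the flange's). Camera axes: x right, y down, z forward; pixel columns grow to the right and rows downward; lengths in m; the calibration is good to about 2 mm. A picture is of the moment at which its call begins: read the wrist's pose just before it. camera_params takes no time and is no camera call.
A pose or a line that the arm cannot do raises Unreachable and nothing moves.
- finish_job(): hands the job in; it is judged then, once.
The state is a dict: "time_s": time; "joint_pos": joint angles; "qd": joint speeds; "joint_efforts": joint torques, N m; "position": TCP position; "tcp_rot": TCP orientation; "wrist_force": force on the tool from outside, world axes, zero at the start; "ft_torque": the same for the moment, N m; "finger_gap": finger opening in m; "gripper_force": force on a finger pad.
Only numpy, scipy, OpenCV 4.12 (cv2) and the standard library are available. Lean on these libraries where they do the work, as an engineer would, in place of code of your own. Each camera call takes 0.05 s, during which the arm holds its last target. There are 200 camera calls.

## Working session

There is one attempt and no reset: what is moved stays moved. The work goes in short steps, each a Python script; the robot and the scene stay as the last script left them, time stands still between calls to the robot, and variables do not carry over. Pictures are saved under pics/ and viewed, at most 10 in all, crops included, and the job is handed in when it is done.

```bash
mkdir -p pics; python3 - <<'E'
from rig import *
import cv2,numpy as np
for n in("scene","top"):
    p,d=camera(n); cv2.imwrite(f"pics/{n}0.png",p[:,:,::-1]); np.savez(f"{n}0.npz",p=p,d=d,**camera_params(n))
    c=camera_params(n);print(n,c["position"],c["K"][0][0])
print(camera_params("wrist")["tool_from_camera"])
s=sense();print(s["time_s"],s["position"],s["tcp_rot"])
E
```

```text
scene [ 1.28888643 -0.00782235  0.81705045] 520.8331279441617
top [0.34597253 0.02128756 1.33984495] 536.0456456146538
[[ 5.99333337e-04 -9.48730749e-01 -3.16084808e-01  8.07487008e-02]
 [ 9.99999757e-01  4.55786979e-04  5.28067356e-04 -1.51106947e-03]
 [-3.56926399e-04 -3.16085048e-01  9.48730792e-01 -1.16275793e-01]
 [ 0.00000000e+00  0.00000000e+00  0.00000000e+00  1.00000000e+00]]
0.1 [ 0.19149    -0.64679408  0.25536074] [[ 9.58845775e-01  2.83926869e-01 -5.58850894e-04]
 [ 2.83927411e-01 -9.58844376e-01  1.63975040e-03]
 [-7.02818377e-05 -1.73094083e-03 -9.99998499e-01]]
```

View pics/scene0.png

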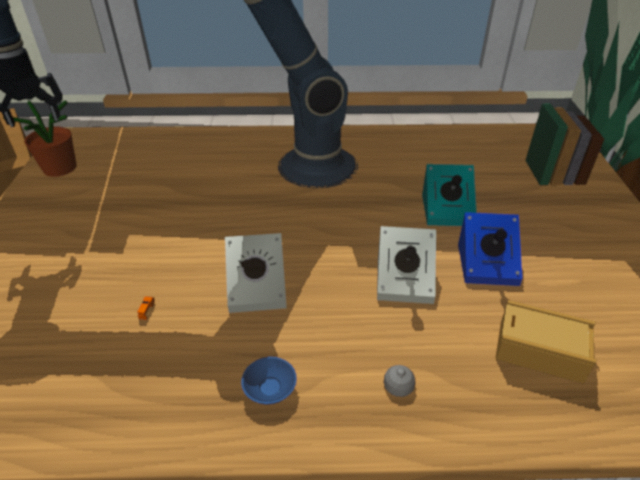

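View pics/top0.png

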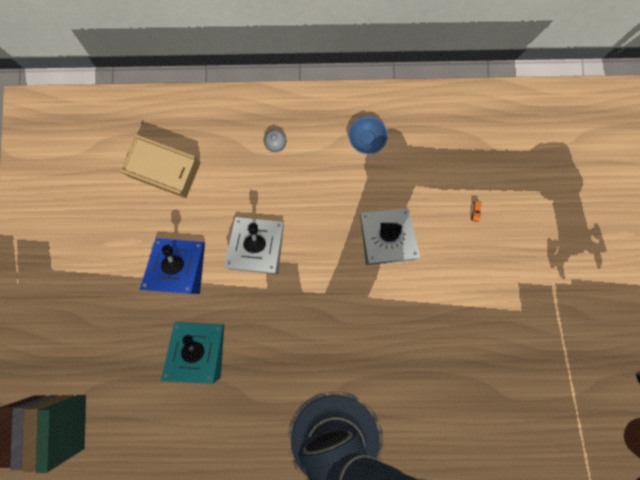

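The scene view shows the dial box at about (255,272) and the white stick box at (407,262). The blue (490,245) and teal (450,190) boxes are look-alikes. The top view has the dial box at (390,236) and the stick box at (255,244). The high back edges face the robot. Next I'll fit the box poses and rectify the dial face.

```bash
cat > h.py <<'E'
import numpy as np,cv2
def cloud(f,mask=None):
    d=f["d"];K=f["K"];v,u=np.nonzero((d>0)&mask)
    z=d[v,u];c=np.c_[(u-K[0,2])/K[0,0]*z,(v-K[1,2])/K[1,1]*z,z]
    return c@f["rotation"].T+f["position"]
def proj(P,f):
    c=(np.atleast_2d(P)-f["position"])@f["rotation"];q=c@f["K"].T;return q[:,:2]/q[:,2:]
def axes(yaw):  # box frame
    c,s=np.cos(yaw),np.sin(yaw);R=np.array([[c,-s,0],[s,c,0],[0,0,1.]])
    t=np.pi/6;up=R@[np.cos(t),0,np.sin(t)];n=R@[-np.sin(t),0,np.cos(t)];y=R[:,1]
    return up,y,n
def rectify(f,img,C,yaw,h=0.0,S=400,half=.08):
    up,y,n=axes(yaw)
    # picture: up = up slope, looking at face: right = -y
    w=[C+n*h+a*half*up+b*half*-y for a,b in((1,-1),(1,1),(-1,1),(-1,-1))]
    H=cv2.getPerspectiveTransform(proj(w,f).astype(np.float32),np.float32([[0,0],[S,0],[S,S],[0,S]]))
    return cv2.warpPerspective(img,H,(S,S),flags=cv2.INTER_CUBIC)
E
python3 - <<'E'
from h import *
rois={"top":{"dial":(350,425,200,270),"stick":(220,290,210,280)},"scene":{"dial":(215,295,225,320),"stick":(370,445,220,310)}}
tiles=[]
for n in rois:
    f=dict(np.load(f"{n}0.npz"));p=f["p"].astype(int)
    for b,(u0,u1,v0,v1) in rois[n].items():
        m=np.zeros(p.shape[:2],bool);m[v0:v1,u0:u1]=1
        m&=(p.max(2)-p.min(2)<40)&(p.max(2)>90)
        P=cloud(f,m);P=P[(P[:,2]>.018)&(P[:,2]<.11)]
        A=np.c_[P[:,:2],np.ones(len(P))];k=np.ones(len(P),bool)
        for _ in range(8):
            g=np.linalg.lstsq(A[k],P[k,2],rcond=None)[0];k=abs(A@g-P[:,2])<.005
        r=cv2.minAreaRect((P[k,:2]*1000).astype(np.float32))
        yaw=np.arctan2(g[1],g[0]);C=np.r_[np.array(r[0])/1000,0];C[2]=g@[C[0],C[1],1]
        print(n,b,k.sum(),"slope",np.degrees(np.arctan(np.hypot(*g[:2]))),"yaw",np.degrees(yaw),r,C)
        C[2]=.0595
        tiles.append(rectify(f,f["p"],C,yaw,0))
cv2.imwrite("pics/rect.png",cv2.resize(np.vstack([np.hstack(tiles[:2]),np.hstack(tiles[2:])]),(600,600))[:,:,::-1])
E
```

```text
top dial 2045 slope 30.009998666397056 yaw -174.91005787814788 ((494.03173828125, -137.7585906982422), (130.3565673828125, 120.55960083007812), 5.267124176025391) [ 0.49403174 -0.13775859  0.06032178]
top stick 2016 slope 29.95633727689686 yaw 173.13067061138767 ((475.8311462402344, 186.29360961914062), (120.48502349853516, 130.32298278808594), 83.6895751953125) [0.47583115 0.18629361 0.06029587]
scene dial 3402 slope 30.016872815326504 yaw -174.8991174861941 ((491.8052978515625, -138.64889526367188), (136.07638549804688, 119.8534927368164), 5.187808036804199) [ 0.4918053  -0.1386489   0.05935929]
scene stick 3157 slope 30.04036556659513 yaw 173.4926827950648 ((474.7217102050781, 185.48123168945312), (120.31975555419922, 136.23023986816406), 83.6358642578125) [0.47472171 0.18548123 0.05878259]
```

View pics/rect.png

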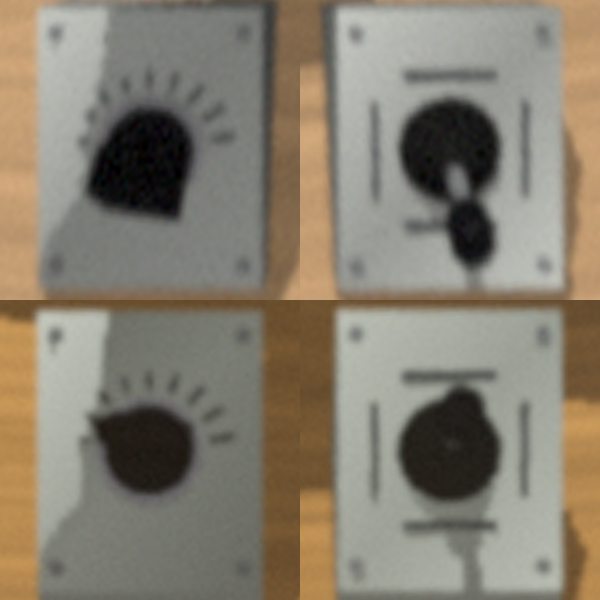

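```bash
cat >> h.py <<'E'
BOX={"dial":(np.array([.493,-.1382,.0595]),np.radians(-174.85)),"stick":(np.array([.4753,.186,.0595]),np.radians(173.5))}
def tool(b,phi,k=0,tilt=0.):
    """tool z into the face; closing line across direction phi (ccw from up-slope, seen facing); tilt about pivot up the slope"""
    up,y,n=axes(BOX[b][1]); up,n=up*np.cos(tilt)-n*np.sin(tilt),n*np.cos(tilt)+up*np.sin(tilt)
    bar=np.cos(phi)*up+np.sin(phi)*y; x=bar*(-1)**k; z=-n
    return np.c_[x,np.cross(z,x),z]
def tcp(b,grasp_h,tilt=0.):
    """TCP so that the grasp point is grasp_h out from face centre"""
    R=tool(b,0,0,tilt); return BOX[b][0]-R[:,2]*(grasp_h+.006)
E
python3 - <<'E'
from rig import *
from h import *
f=dict(np.load("scene0.npz"))
for k in(0,1):
    for phi in(1.4,1.05,.7,.35,0,-.35,-.5):
        for h in(.027,.12):
            q=inverse_kinematics(tcp("dial",h),tool("dial",phi,k));print("dial",k,phi,h,None if q is None else np.round(q,2))
    for ph in (0,np.pi/2):
      for h,t in((.062,0),(.15,0),(.062,.37)):
        q=inverse_kinematics(tcp("stick",h,t),tool("stick",ph,k,t));print("stick",ph,k,h,t,None if q is None else np.round(q,2))
E
```

```text
dial 0 1.4 0.027 [-0.54  0.99  1.1   1.77 -0.56  1.38 -2.44]
dial 0 1.4 0.12 [-0.52  0.91  1.11  1.61 -0.48  1.54 -2.52]
dial 0 1.05 0.027 [ 0.83  1.04 -1.19  1.68  0.77  1.64  2.12]
dial 0 1.05 0.12 [ 0.77  0.96 -1.18  1.52  0.69  1.76  2.19]
dial 0 0.7 0.027 [ 0.83  1.04 -1.19  1.68  0.77  1.64  1.77]
dial 0 0.7 0.12 [ 0.77  0.96 -1.18  1.52  0.69  1.76  1.84]
dial 0 0.35 0.027 [ 0.83  1.04 -1.19  1.68  0.77  1.64  1.42]
dial 0 0.35 0.12 [ 0.77  0.96 -1.18  1.52  0.69  1.76  1.49]
dial 0 0 0.027 [ 0.62  0.8  -0.75  1.7   0.51  1.42  1.33]
dial 0 0 0.12 [ 0.6   0.77 -0.78  1.53  0.47  1.6   1.36]
dial 0 -0.35 0.027 [ 0.59  0.78 -0.69  1.7   0.48  1.4   1.01]
dial 0 -0.35 0.12 [ 0.56  0.75 -0.72  1.54  0.44  1.58  1.04]
dial 0 -0.5 0.027 [ 0.57  0.77 -0.67  1.7   0.47  1.39  0.87]
dial 0 -0.5 0.12 [ 0.55  0.74 -0.7   1.54  0.43  1.58  0.9 ]
stick 0 0 0.062 0 [ 0.26  0.83 -0.89  1.66  0.29  1.35  0.75]
stick 0 0 0.15 0 [ 0.27  0.8  -0.93  1.5   0.28  1.54  0.76]
stick 0 0 0.062 0.37 [ 0.43  0.8  -1.23  1.9   0.7   1.16  0.38]
stick 1.5707963267948966 0 0.062 0 [ 0.39  0.99 -1.19  1.65
[... 759 characters left out ...]
  1.56  0.2   1.48 -1.51]
dial 1 -0.35 0.027 [ 0.22  0.67 -0.14  1.72  0.18  1.28 -1.84]
dial 1 -0.35 0.12 [ 0.22  0.64 -0.16  1.56  0.17  1.48 -1.83]
dial 1 -0.5 0.027 [ 0.21  0.67 -0.12  1.72  0.18  1.28 -1.98]
dial 1 -0.5 0.12 [ 0.21  0.64 -0.14  1.56  0.16  1.47 -1.97]
stick 0 1 0.062 0 [ 0.09  0.72 -0.6   1.67  0.1   1.31 -2.21]
stick 0 1 0.15 0 [ 0.13  0.71 -0.66  1.51  0.12  1.5  -2.22]
stick 0 1 0.062 0.37 [ 0.13  0.53 -0.7   1.91  0.3   0.96 -2.4 ]
stick 1.5707963267948966 1 0.062 0 [ 0.19  0.78 -0.77  1.66  0.21  1.33 -0.75]
stick 1.5707963267948966 1 0.15 0 [ 0.17  0.73 -0.75  1.5   0.17  1.51 -0.7 ]
stick 1.5707963267948966 1 0.062 0.37 [ 0.37  0.7  -1.08  1.9   0.58  1.08 -1.08]
```

```bash
cat >> h.py <<'E'
def wristf():
    import rig
    s=rig.sense();p,d=rig.camera("wrist");c=rig.camera_params("wrist");T=np.array(c["tool_from_camera"])
    R=np.array(s["tcp_rot"])
    return dict(p=p,d=d,K=np.array(c["K"]),position=np.array(s["position"])+R@T[:3,3],rotation=R@T[:3,:3])
E
python3 - <<'E'
from rig import *
from h import *
movep(tcp("dial",.17),tool("dial",1.05,1))
f=wristf();C,yaw=BOX["dial"]
cv2.imwrite("pics/w1.png",np.hstack([rectify(f,f["p"],C,yaw,0),rectify(f,f["p"],C,yaw,.038)])[:,:,::-1])
print(sense()["time_s"],sense()["position"],tcp("dial",.17))
E
```

```text
2.4583 [ 0.5803434  -0.13203216  0.2120378 ] [ 0.58064475 -0.13030081  0.21192047]
```

View pics/w1.png

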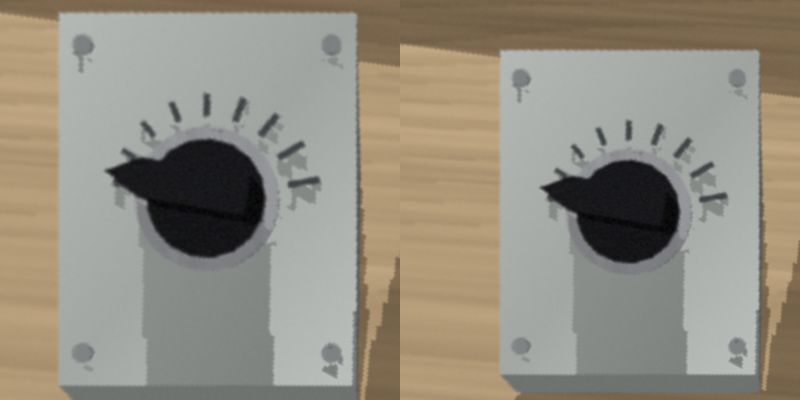

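The pointer sits at about 80° anticlockwise, on the first tick, so the dial is at position 0 and needs +1.75 rad. I'll grip it and turn.

```bash
sed -i 's/-.1382,.0595/-.1370,.0595/' h.py; python3 - <<'E'
from rig import *
from h import *
R=tool("dial",1.39,1)
command_gripper(.05,40)
move_l(tcp("dial",.12),R); print("pre",sense()["position"],tcp("dial",.12))
print(move_l(tcp("dial",.027),feed=.06,until_force=15))
command_gripper(0.0,40)
s=sense();print(s["time_s"],s["finger_gap"],s["wrist_force"],s["position"],tcp("dial",.027))
q=np.array(s["joint_pos"])
for i in range(1,8):
    q2=q.copy();q2[6]-=1.75*i/7;move_joints(q2)
    s=sense();print(np.round(s["joint_pos"][6]-q[6],3),np.round(s["wrist_force"],1),np.round(s["ft_torque"],2),s["finger_gap"])
print(s["time_s"])
E
```

```text
pre [ 0.55604762 -0.13147709  0.16887738] [ 0.55574568 -0.1313449   0.1686192 ]
False
5.5 0.013491737990524888 [-1.55768248  0.13163843  5.36397182] [ 0.50885488 -0.13534843  0.08875832] [ 0.50943339 -0.1355189   0.08807884]
-0.247 [0.3 0.7 1.4] [ 0.08 -0.32 -0.03] 0.013323878487829587
-0.495 [-0.5 -0.7  0.7] [ 0.01 -0.39 -0.02] 0.013178877342405025
-0.745 [-0.7  0.3  1.3] [-0.04 -0.46  0.07] 0.013018429334233451
-0.995 [ 0.7 -1.   0.2] [-0.11 -0.61  0.06] 0.012974866344143073
-1.244 [ 0.2 -1.  -0.1] [-0.23 -0.67  0.13] 0.013505847046541515
-1.494 [ 0.8 -1.4  0.2] [-0.35 -0.71  0.35] 0.01306680327031398
-1.745 [ 1.3 -2.9 -0.3] [-0.43 -0.78  0.29] 0.013493972783640678
7.95
```

Low forces throughout. I'll release, back off and check the dial.

```bash
python3 - <<'E'
from rig import *
from h import *
command_gripper(.05)
R=np.array(sense()["tcp_rot"]);p=np.array(sense()["position"])
move_l(p-R[:,2]*.143,feed=.15)
f=wristf();C,yaw=BOX["dial"]
cv2.imwrite("pics/w2.png",np.hstack([rectify(f,f["p"],C,yaw,0),rectify(f,f["p"],C,yaw,.038)])[:,:,::-1])
print(sense()["time_s"])
E
```

```text
9.5417
```

View pics/w2.png

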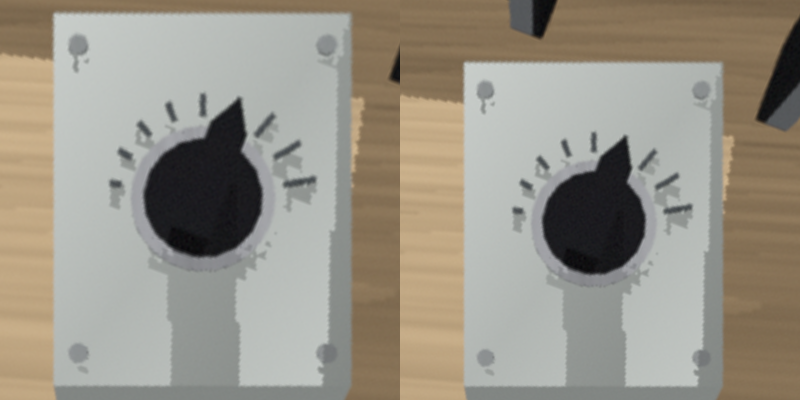

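The pointer now covers the sixth tick, with five ticks to its left and three to its right, so the dial is at position 5. Next is the stick.

```bash
python3 - <<'E'
from rig import *
from h import *
movep(tcp("stick",.19),tool("stick",np.pi/2,1))
command_gripper(.055,25); sleep(.2)
f=wristf();C,yaw=BOX["stick"]
cv2.imwrite("pics/w3.png",np.hstack([rectify(f,f["p"],C,yaw,0),rectify(f,f["p"],C,yaw,.073)])[:,:,::-1])
s=sense();print(s["time_s"],s["position"],tcp("stick",.19),s["joint_pos"])
E
```

```text
11.1833 [0.57271773 0.17474931 0.2292662 ] [0.57267004 0.17490609 0.22924098] [ 0.25906048  0.79587743 -0.93782697  1.41384522  0.26622527  1.61918448
 -0.79449962]
```

View pics/w3.png

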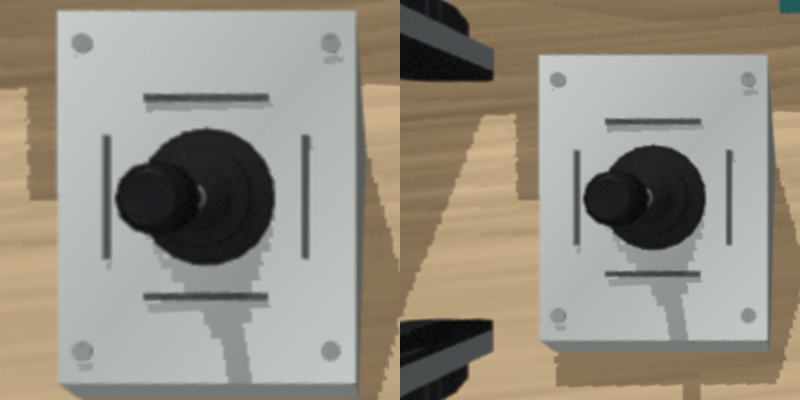

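The cap is centred fore and aft, and within about 3 mm sideways. I'll go down, grip lightly, tilt about the pivot, hold and return.

```bash
sed -i 's/.4753,.186,/.4753,.1875,/' h.py; python3 - <<'E'
from rig import *
from h import *
b="stick";ph=np.pi/2
move_l(tcp(b,.12),tool(b,ph,1))
print("hit",move_l(tcp(b,.062),tool(b,ph,1),feed=.06,until_force=8))
command_gripper(0.0,20)
def rep(m):
    s=sense();R=np.array(s["tcp_rot"]);up,y,n=axes(BOX[b][1]);v=np.array(s["position"])+R[:,2]*.006-BOX[b][0]
    print(m,round(s["time_s"],2),"fore",np.round(np.arctan2(v@up,v@n),3),"side",np.round(np.arctan2(v@y,v@n),3),"gap",round(s["finger_gap"],4),np.round(s["wrist_force"],1))
rep("grip")
for t in np.linspace(0,.37,6)[1:]:
    move_l(tcp(b,.062,t),tool(b,ph,1,t),feed=.05);rep("tilt")
sleep(3.0);rep("held")
f=wristf();cv2.imwrite("pics/w4.png",f["p"][:,:,::-1])
for t in np.linspace(.37,0,5)[1:]:
    move_l(tcp(b,.062,t),tool(b,ph,1,t),feed=.05)
rep("back")
command_gripper(.055)
move_l(tcp(b,.19),feed=.12);sleep(.3);rep("clear")
p,d=camera("scene");g=dict(np.load("scene0.npz"))
cv2.imwrite("pics/end.png",np.hstack([p[200:420,100:600]])[:,:,::-1])
E
```

```text
hit False
grip 13.3 fore 0.001 side -0.002 gap 0.0229 [ 0.5 -0.7  2.7]
tilt 13.55 fore 0.077 side -0.0 gap 0.0227 [0.6 0.8 1.6]
tilt 13.8 fore 0.141 side 0.002 gap 0.0231 [ 1.5 -0.8  2.2]
tilt 14.05 fore 0.207 side 0.003 gap 0.0228 [ 2.8 -0.5  3.2]
tilt 14.3 fore 0.278 side 0.002 gap 0.0226 [3.2 0.1 4.8]
tilt 14.55 fore 0.35 side 0.001 gap 0.023 [ 3.3 -0.3  5.2]
held 17.55 fore 0.347 side -0.003 gap 0.0226 [ 4.5 -0.8  6.2]
back 18.7 fore -0.014 side -0.0 gap 0.0228 [ 2.4 -0.8  7.8]
clear 20.62 fore 0.0 side 0.0 gap 0.0546 [ 0.6  0.2 -0.3]
```

View pics/w4.png

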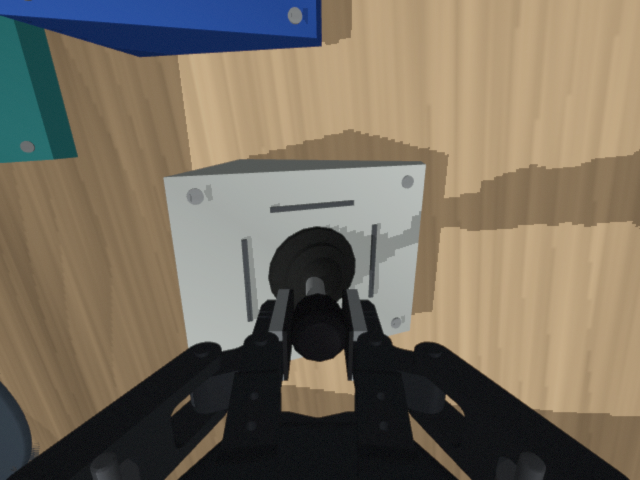

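View pics/end.png

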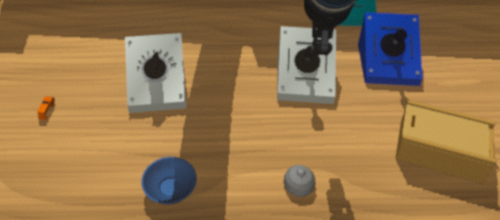

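The wrist view shows the cap (318,325) held between the pads. The end view shows the dial pointer at 5, the stick free and upright near (308,60), and the loose things in place. Handing in.

```bash
python3 -c "
from rig import *
print(finish_job())"
```

```text
the job is handed in; nothing more can be done
None
```

The job is handed in, with no verdict shown: the dial is at position 5, the stick was held up the slope at about 0.35 rad for 3 s and then released upright, and the loose things are where they were.

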